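# Cull the faulty suspension links from the batch

## Task

Nine suspension links lie in the dark steel parts tray and three of them are faulty: one too short, one bent and one with an eye broken off. Lift those three out and lay them flat in the grey plastic reject tray, each on the tray's floor and none on top of another. Leave the six sound links lying where they are, and do not knock the bottle, the spring or the brake caliper.

Things in the scene. Friction and masses are not known exactly. Their poses are not given: they have to be found in the camera images.
- parts_tray: Dark sheet-steel tray, 234 x 234 mm outside, fixed to the bench. Walls 28 mm high and 3 mm thick, inner floor 3 mm above the bench. Origin: centre of the underside on the bench; x, y along its sides, z up. Nine links lie flat and apart in it, in a 3 x 3 grid 74 mm apart, in any order and each at any yaw.
- reject_tray: Empty low mid-grey plastic tray, 166 mm (its x) x 106 mm (its y) outside, fixed to the bench to the right of the parts tray. Walls 24 mm high and 3 mm thick, inside 160 x 100 mm, inner floor 3 mm above the bench. Origin: centre of the underside; z up.
- sound_link0: A sound link: alloy link, a straight bar 12 mm wide, 10 mm thick between two round eyes 20 mm across, 12 mm thick (black rubber bush in each), 50 mm between eye centres, 70 mm overall, 60 g. Origin at mid thickness (6 mm above the floor it lies on), midway between the eyes; z up at the start. x runs along the bar.
- sound_link1: A sound link: alloy link, a straight bar 12 mm wide, 10 mm thick between two round eyes 20 mm across, 12 mm thick (black rubber bush in each), 50 mm between eye centres, 70 mm overall, 60 g. Origin at mid thickness (6 mm above the floor it lies on), midway between the eyes; z up at the start. x runs along the bar.
- sound_link2: A sound link: alloy link, a straight bar 12 mm wide, 10 mm thick between two round eyes 20 mm across, 12 mm thick (black rubber bush in each), 50 mm between eye centres, 70 mm overall, 60 g. Origin at mid thickness (6 mm above the floor it lies on), midway between the eyes; z up at the start. x runs along the bar.
- sound_link3: A sound link: alloy link, a straight bar 12 mm wide, 10 mm thick between two round eyes 20 mm across, 12 mm thick (black rubber bush in each), 50 mm between eye centres, 70 mm overall, 60 g. Origin at mid thickness (6 mm above the floor it lies on), midway between the eyes; z up at the start. x runs along the bar.
- sound_link4: A sound link: alloy link, a straight bar 12 mm wide, 10 mm thick between two round eyes 20 mm across, 12 mm thick (black rubber bush in each), 50 mm between eye centres, 70 mm overall, 60 g. Origin at mid thickness (6 mm above the floor it lies on), midway between the eyes; z up at the start. x runs along the bar.
- sound_link5: A sound link: alloy link, a straight bar 12 mm wide, 10 mm thick between two round eyes 20 mm across, 12 mm thick (black rubber bush in each), 50 mm between eye centres, 70 mm overall, 60 g. Origin at mid thickness (6 mm above the floor it lies on), midway between the eyes; z up at the start. x runs along the bar.
- short_link: A short reject: alloy link, a straight bar 12 mm wide, 10 mm thick between two round eyes 20 mm across, 12 mm thick (black rubber bush in each), but only 30 mm between eye centres, 50 mm overall, 45 g. Origin at mid thickness (6 mm above the floor it lies on), midway between the eyes; z up at the start. x runs along the bar. Gripped across the middle it is about 18 mm wide.
- bent_link: A bent reject: like the sound link, but the bar is kinked at its middle in the flat by 40 degrees into a shallow V, 60 g. Origin at mid thickness (6 mm above the floor it lies on), at the kink; z up at the start. Eye centres at x = +-23.5 mm, y = -8.5 mm, so the V opens to -y. Fingers closing along its y across the kink hold it about 17 mm apart.
- broken_link: A broken reject: like the sound link, but one eye has snapped off, leaving one eye and a ragged stub, 45 mm overall, 45 g. Origin at mid thickness (6 mm above the floor it lies on), near the middle of what is left; z up at the start. x runs along the bar: eye centre at x = -13 mm, bar (12 mm wide) from there to the broken end at x = +22 mm.
- oil_bottle: Bystander: loose white plastic bottle with a red pointed spout, 47 mm across, 158 mm tall, standing close to the right of the parts tray. Origin: centre of its underside.
- coil_spring: Bystander: dark steel coil spring standing on end, 37 mm across, 66 mm tall, close to the left of the parts tray. Origin: centre of its underside.
- brake_caliper: Bystander: small gold brake caliper, 48 x 63 x 41 mm, loose on the bench behind the parts tray. Origin: centre of its underside.
Mind the look-alikes: they are no part of the job. Leave any purple look-alike of the broken_link alone. What is shaped like the short_link but turquoise is not meant.

How it is judged (in metres and radians):
At the end, for the whole second after the job is handed in: Short, bent and broken links lie flat (within 0.12 rad) and still on the reject tray's floor, origin within 76 mm (x) and 46 mm (y) of its centre and 5 to 12.5 mm above its underside; each of the six sound links is within 20 mm of where it started (x of short_link in the frame of reject_tray between -0.076 and 0.076 m and y of short_link in the frame of reject_tray between -0.046 and 0.046 m and z of short_link in the frame of reject_tray between 0.005 and 0.0125 m and angle between the z axis of each of short_link, bent_link, broken_link and the z axis of reject_tray, either way round below 0.12 rad and linear speed of each of short_link, bent_link, broken_link below 0.02 m/s and x of bent_link in the frame of reject_tray between -0.076 and 0.076 m and y of bent_link in the frame of reject_tray between -0.046 and 0.046 m and z of bent_link in the frame of reject_tray between 0.005 and 0.0125 m and x of broken_link in the frame of reject_tray between -0.076 and 0.076 m and y of broken_link in the frame of reject_tray between -0.046 and 0.046 m and z of broken_link in the frame of reject_tray between 0.005 and 0.0125 m and distance of each of sound_link0, sound_link1, sound_link2, sound_link3, sound_link4, sound_link5 from where it was at the start of the episode below 0.02 m); the robot touches nothing.
It fails at once if the oil bottle is knocked over or shifted more than 20 mm (distance of oil_bottle from where it was at the start of the episode above 0.02 m or angle between oil_bottle's own z axis and vertical above 0.5 rad).
It fails at once if the coil spring is knocked over or shifted more than 20 mm (distance of coil_spring from where it was at the start of the episode above 0.02 m or angle between coil_spring's own z axis and vertical above 0.5 rad).
It fails at once if the brake caliper is knocked over or shifted more than 20 mm (distance of brake_caliper from where it was at the start of the episode above 0.02 m or angle between brake_caliper's own z axis and vertical above 0.5 rad).
It also fails if it takes over 69 s, if anything falls off the work surface, if the arm or the gripper's body presses on something with over 40 N, if the wrist force passes 120 N, or if a joint passes its speed limit or range.

## Robot

A 6-joint arm with a two-finger parallel gripper is mounted at the origin on a cart in front of the work surface, level with it; the furniture and walls round the work are solid. World frame = base frame: x ahead of the robot, y to its left, z up, the work surface at z = 0. Lengths are in mm, angles in rad, forces in N, time in s.
With the tool pointing down it reaches from about 250 to 775 mm from the base axis. Payload 8.9 kg.
Tool frame: the origin (TCP) lies between the finger pads; the fingertips stand 17 mm ahead of it and the grasp point (between the pads) lies 2 mm behind it; z points along the fingers, y is the line along which they close (so a half turn about z gives the same grasp; the last joint's range is limited). The gripper opens to 85 mm and grips with 20 to 120 N. Pads are 22 mm wide; open, the fingers measure 114 mm over their backs; the gripper's body (76 mm by 85 mm) begins 54 mm behind the grasp point. The pads swing forward as they close: fully open they stand 13 mm farther back than shut.
Start: joints at [-1.311, 0.291, -0.153, 1.127, 0, 1.431], TCP at [203.866, -483.8, 248.305] pointing down, gripper open.
Joint ranges: [-2.52, 2.52], [-0.91, 1.74], [-1.3, 1.37], [-1.96, 2.02], [-1.52, 1.47], [-3.14, 3.14]. Speed limits (rad/s): [2.22, 2.22, 2.79, 3.14, 3.14, 3.14].

## Interface

Orientations are given as a 3x3 rotation matrix whose columns are the frame's x, y, z axes.
In Python, from bench import sensors, snapshot, calibration, job, search_frame, masks_of gives the robot as it stands.
- The arm moves only by the tool jog_arm, never from a script. Its argument "plan" is a list of rows, each a list of 3 entries, a list of its own where there are three numbers: the shift along the tool's x, y, z in mm, then the turn about the tool's z in degrees, then the opening, from 0 (shut) to 1 (fully open). In form: [[[x, y, z], spin, gripper], ...]. A call has 1 to 12 rows; each row shifts and turns the commanded pose from where the row before left it, along the tool's axes as they then stand; what a row does not reach is not made up. A row lasts 1/10 s, in which the tool goes at most 50 mm and 8.59 degrees, less where a joint would pass 70% of its speed; a pose out of reach is approached as far as the arm can. A call with a gripper value outside its range is refused whole. The fingers move at their own pace and stop on an object; "newtons" is the grip in N (left out, the last holds). Time passes only in rows, so rows that do not move let the fingers close. It gives the time, the measured TCP pose, the force, the opening and the grip force at its end, in the units of the state.
- sensors.read_state(): the state, without advancing time (a new reading comes with each control period).
- snapshot(name): name is "scene" or "top"; returns (picture, depth): 420x560x3 uint8, red, green, blue; 420x560 float32, mm along the optical axis (not along the pixel's ray), 0 where there is no reading.
- calibration(name): a dict with "fx", "fy", "cx", "cy" (pixels), "extrinsics" (4x4, takes a point from world to camera coordinates). Camera axes: x right, y down, z forward; pixel columns grow to the right and rows downward; lengths in mm; the calibration is good to about 2 mm. A picture is of the moment at which its call begins. calibration takes no time and is no camera call.
- job.job_done(): hands the job in; it is judged then, once.
Trained networks look in the newest picture that a camera, given by its name, has taken for a name from the list of things; names that differ only in an ending like _2 or _b are one class to them, and where a whole thing is asked for, a point or a joint stands for the part that bears it (a point fixed in the world has none). Each returns a list of dicts, best first, with "p" (0 to 1); they miss things now and then, are a little off and sometimes report something else, mostly with a low value. They report only what shows in the picture. A call takes as long as a camera call. They do not tell look-alikes from the thing itself.
- search_frame(camera, label): "centre" ([column, row] in pixels, amid what is visible of it).
- masks_of(camera, label): "mask" (420x560 bool, what is visible of it) and "centre" ([column, row] in pixels, amid what is visible of it).
The state is a dict: "t": time; "joints": joint angles; "qd": joint speeds; "joint_torque": joint torques, N m; "ee_pos": TCP position; "orientation": TCP orientation; "ft_force": force on the tool from outside, world axes, zero at the start; "wrist_torque": the same for the moment, N m; "gripper_width": finger opening in mm; "grasp_force": force on a finger pad.
Only numpy, scipy, OpenCV 4.12 (cv2) and the standard library are available. Lean on these libraries where they do the work, as an engineer would, in place of code of your own. Each camera call takes 0.05 s, during which the arm holds its last target. There are 200 camera calls.

## Working session

There is one attempt and no reset: what is moved stays moved. The work goes in short steps, Python scripts to look and compute and a tool call to move; the robot and the scene stay as the last step left them, time stands still between calls to the robot, and variables do not carry over. Pictures are saved under pics/ and viewed, at most 11 in all, crops included, and the job is handed in when it is done.

Besides the shell and the picture viewer there is one more tool, called after "Emit:" in YAML: its name, and indented under it one key for each argument. jog_arm: Moves the arm, as the interface text tells. Its arguments: {"type":"object","properties":{"plan":{"type":"array"},"newtons":{"type":"number"}},"required":["plan"]}

```bash
mkdir -p pics; cat > h.py <<'E'
import numpy as np, cv2
from bench import *
def world(cam,px,depth=None,z=None):
    c=calibration(cam);E=np.array(c["extrinsics"]);R,t=E[:3,:3],E[:3,3]
    r=np.array([(px[0]-c["cx"])/c["fx"],(px[1]-c["cy"])/c["fy"],1.])
    o=-R.T@t; d=R.T@r
    s=depth if z is None else (z-o[2])/d[2]
    return o+s*d
def cloud(cam,depth):
    c=calibration(cam);E=np.array(c["extrinsics"]);R,t=E[:3,:3],E[:3,3]
    v,u=np.mgrid[:420,:560]
    P=np.stack([(u-c["cx"])/c["fx"]*depth,(v-c["cy"])/c["fy"]*depth,depth],-1)
    return (P-t)@R
E
python3 - <<'E'
from h import *
for n in ["top","scene"]:
    p,d=snapshot(n); cv2.imwrite(f"pics/{n}0.png",p[...,::-1]); np.save(n+".npy",d)
    E=np.array(calibration(n)["extrinsics"]);print(n,(-E[:3,:3].T@E[:3,3]).round(),E[:3,:3].round(2).tolist())
    if n=="top": np.save("topimg.npy",p)
for l in ["short_link","bent_link","broken_link","parts_tray","reject_tray","oil_bottle","coil_spring","brake_caliper","sound_link0"]:
    print(l)
    for o in masks_of("top",l):
        print("  %.2f"%o["p"],np.round(o["centre"]),o["mask"].sum(),world("top",o["centre"],z=10).round())
s=sensors.read_state();print(s["t"],np.round(s["ee_pos"],1),np.round(s["orientation"],3).tolist(),s["gripper_width"])
E
```

```text
top [ 376. -117. 1012.] [[-0.02, -1.0, -0.0], [-0.98, 0.02, -0.21], [0.21, -0.0, -0.98]]
scene [ -33. -872.  613.] [[0.77, -0.63, 0.0], [-0.32, -0.39, -0.87], [0.55, 0.67, -0.5]]
short_link
  0.57 [278. 247.] 167 [ 502. -122.   10.]
  0.53 [287. 305.] 143 [ 381. -140.   10.]
bent_link
  0.72 [235. 188.] 231 [635. -30.  10.]
broken_link
  0.70 [246. 249.] 170 [499. -54.  10.]
  0.57 [270. 175.] 109 [ 662. -108.   10.]
parts_tray
  0.69 [238. 219.] 10243 [564. -37.  10.]
  0.32 [320. 197.] 612 [ 610. -217.   10.]
reject_tray
  0.96 [387. 255.] 4106 [ 481. -355.   10.]
oil_bottle
  0.68 [321. 200.] 651 [ 603. -218.   10.]
coil_spring
  0.80 [162. 183.] 412 [649. 130.  10.]
brake_caliper
  0.57 [182. 123.] 535 [789.  89.  10.]
sound_link0
  0.72 [206. 224.] 233 [555.  33.  10.]
  0.67 [274. 210.] 240 [ 583. -115.   10.]
  0.65 [245. 248.] 260 [502. -53.  10.]
  0.64 [239. 214.] 231 [575. -39.  10.]
  0.58 [198. 189.] 234 [634.  50.  10.]
  0.49 [210. 256.] 257 [486.  22.  10.]
0.55 [ 203.9 -483.8  248.3] [[0.922, 0.388, -0.0], [0.388, -0.922, 0.0], [0.0, -0.0, -1.0]] 85.4119884604474
```

View pics/top0.png

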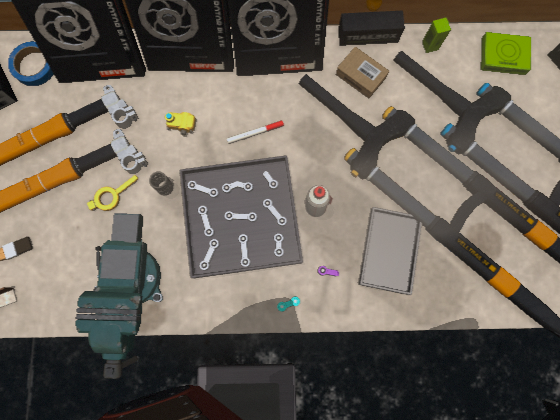

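View pics/scene0.png

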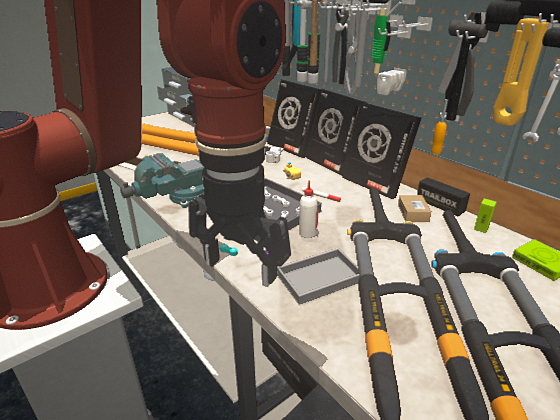

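The top view shows nine links in the tray. The bent one is near (237,186), the broken one near (270,179) and the short one near (278,244). The purple (328,271) and turquoise (289,303) look-alikes lie outside the tray. The bottle is at (318,198), the spring at (162,183) and the caliper at (180,121).

```bash
python3 - <<'E'
from h import *
p=np.load("topimg.npy");d=np.load("top.npy")
c=p[150:285,175:335];cv2.imwrite("pics/crop.png",cv2.resize(c,None,fx=5,fy=4.4,interpolation=cv2.INTER_CUBIC)[...,::-1])
# metric rectified view at z=14 (1px=1mm): rows=-x, cols=-y
src=[];dst=[]
for u,v in [(170,150),(440,150),(440,310),(170,310)]:
    w=world("top",(u,v),z=14);src.append((u,v));dst.append(((150-w[1])*2,(720-w[0])*2))
H=cv2.getPerspectiveTransform(np.float32(src),np.float32(dst))
r=cv2.warpPerspective(p,H,(1160,800),flags=cv2.INTER_CUBIC);cv2.imwrite("pics/rect.png",r[150:750,100:560,::-1])
hsv=cv2.cvtColor(r,cv2.COLOR_RGB2HSV);g=cv2.cvtColor(r,cv2.COLOR_RGB2GRAY)
poly=np.float32([(184,174),(284,160),(298,258),(195,272)]).reshape(-1,1,2)
m=np.zeros(g.shape,np.uint8);cv2.fillPoly(m,[cv2.perspectiveTransform(poly,H).astype(int)],1)
b=((g>135)&(m>0)).astype(np.uint8);b=cv2.morphologyEx(b,cv2.MORPH_CLOSE,np.ones((9,9)))
n,L,S,C=cv2.connectedComponentsWithStats(b)
for i in range(1,n):
    if S[i,4]<300: continue
    pts=np.argwhere(L==i)[:,::-1].astype(np.float32)
    w=np.c_[720-pts[:,1]/2,150-pts[:,0]/2].astype(np.float32)
    (cx,cy),(a,bb),ang=cv2.minAreaRect(w);e,V=np.linalg.eigh(np.cov(w.T));ax=V[:,1]
    k=((w-w.mean(0))@V[:,0]);
    print(np.round([cx,cy,a,bb]),"mean",w.mean(0).round(1),"yaw",round(np.degrees(np.arctan2(ax[1],ax[0])),1),S[i,4])
P=cloud("top",d)
print("tray floor z",np.median(P[205:215,222:228,2]),"reject floor",np.median(P[240:270,380:395,2],))
for px in [(318,188),(162,180),(180,121)]:print(P[px[1],px[0]].round())
for nm,z,t in [("reject",24,[(372,208),(420,214),(410,293),(359,284)]),("parts",28,[(180,171),(286,156),(301,264),(192,277)])]:
    q=np.array([world("top",u,z=z)[:2] for u in t]);print(nm,q.round().tolist(),q.mean(0).round(1))
E
```

```text
[ 651. -106.   44.   20.] mean [ 650.4 -108. ] yaw -144.6 2448
[634.  41.  71.  21.] mean [633.7  40.6] yaw 69.4 4075
[638. -35.  24.  67.] mean [638.1 -34.7] yaw 92.5 4052
[ 579. -116.   70.   21.] mean [ 579.1 -115.7] yaw -142.1 4093
[562.  33.  70.  20.] mean [562.3  33.4] yaw -163.6 4091
[571. -42.  70.  20.] mean [571.1 -41.9] yaw 86.2 4034
[ 508. -123.   50.   21.] mean [ 507.4 -123.1] yaw -179.4 3113
[498. -49.  68.  21.] mean [497.8 -49.3] yaw -174.8 4021
[490.  25.  20.  70.] mean [489.6  25.1] yaw 156.0 4112
tray floor z 3.8421208950225543 reject floor 3.5650279947659858
[ 600. -201.  129.]
[655. 130.  11.]
[785.  90.  28.]
reject [[581.0, -325.0], [566.0, -427.0], [400.0, -393.0], [421.0, -289.0]] [ 491.9 -358.5]
parts [[670.0, 87.0], [700.0, -144.0], [464.0, -170.0], [441.0, 57.0]] [568.4 -42.2]
```

View pics/crop.png

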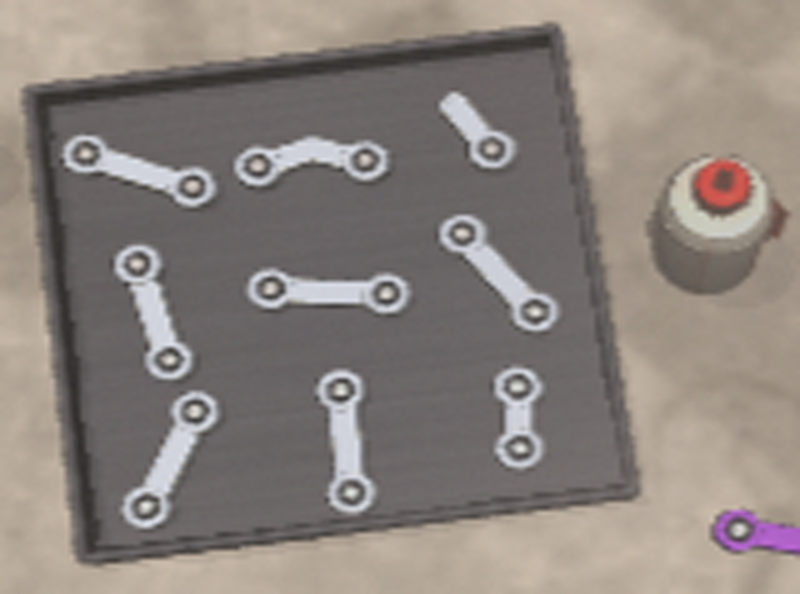

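The crop confirms the choice by description: bent link at (237,183), broken at (270,179) and short at (278,243). Their lengths are 67, 44 and 50 mm, against about 70 mm for the six sound links. I'll start with the bent one, turning the tool and partly closing the fingers first.

```bash
cat > go.py <<'E'
# usage: go.py x y z theta(closing axis, deg): tool shift and spin still to do (spin done first)
import sys; from h import *
x,y,z,th=map(float,sys.argv[1:5]); s=sensors.read_state()
R=np.array(s["orientation"]); c=np.degrees(np.arctan2(R[1,1],R[0,1]))
sp=-((th-c+90)%180-90); a=np.radians(c-sp)
D=np.array([x,y,z])-s["ee_pos"]; Y=np.array([np.cos(a),np.sin(a)]); X=np.array([-Y[1],Y[0]])
print("t",s["t"],"pos",np.round(s["ee_pos"],1),"th %.1f"%c,"| spin %.1f"%sp,"shift x %.1f y %.1f z %.1f"%(X@D[:2],Y@D[:2],-D[2]),"| w %.1f F %.1f"%(s["gripper_width"],s["grasp_force"]),"j6 %.2f"%s["joints"][5])
E
```

Emit:
jog_arm:
  plan:
    - [[0,0,0],-7.7,0.41]
    - [[0,0,0],-7.7,0.41]
    - [[0,0,0],-7.7,0.41]
    - [[0,0,0],-7.7,0.41]
    - [[0,0,0],-7.7,0.41]
    - [[0,0,0],-7.7,0.41]
    - [[0,0,0],-7.7,0.41]
    - [[0,0,0],-7.7,0.41]
    - [[0,0,0],-7.7,0.41]
    - [[0,0,0],0,0.41]
  newtons: 40

```text
t: 1.55
ee_pos: [203.9, -483.8, 248.3]
orientation: [[-0.039, 0.999, 0.0], [0.999, 0.039, -0.0], [-0.0, 0.0, -1.0]]
ft_force: [0.2, 0.4, 0.1]
gripper_width: 35.2
grasp_force: 0.0
```

```bash
python3 go.py 642 -35 200 2.5
```

```text
t 1.55 pos [ 203.9 -483.8  248.3] th 2.3 | spin -0.2 shift x 429.3 y 457.3 z 48.3 | w 35.2 F 0.0 j6 0.22
```

Emit:
jog_arm:
  plan:
    - [[30,32,0],0,0.41]
    - [[30,32,0],0,0.41]
    - [[30,32,0],0,0.41]
    - [[30,32,0],0,0.41]
    - [[30,32,0],0,0.41]
    - [[30,32,0],0,0.41]
    - [[30,32,0],0,0.41]
    - [[30,32,0],0,0.41]
    - [[30,32,0],0,0.41]
    - [[30,32,0],0,0.41]
    - [[30,32,0],0,0.41]
    - [[30,32,0],0,0.41]

```text
t: 2.75
ee_pos: [575.2, -108.1, 248.4]
orientation: [[-0.033, 0.999, 0.0], [0.999, 0.033, -0.0], [-0.0, 0.0, -1.0]]
ft_force: [0.7, -1.1, 0.1]
gripper_width: 35.1
grasp_force: 0.0
```

```bash
python3 go.py 642 -35 120 2.5
```

```text
t 2.75 pos [ 575.2 -108.1  248.4] th 1.9 | spin -0.6 shift x 70.1 y 69.9 z 128.4 | w 35.1 F 0.0 j6 1.23
```

Emit:
jog_arm:
  plan:
    - [[24,24,0],0,0.41]
    - [[24,24,10],0,0.41]
    - [[22,22,30],0,0.41]
    - [[0,0,40],-0.5,0.41]
    - [[0,0,40],0,0.41]
    - [[0,0,0],0,0.41]
    - [[0,0,0],0,0.41]

```text
t: 3.45
ee_pos: [641.3, -37.1, 128.8]
orientation: [[-0.044, 0.999, -0.001], [0.999, 0.044, 0.0], [0.0, -0.001, -1.0]]
ft_force: [0.6, -1.0, 0.3]
gripper_width: 35.1
grasp_force: 0.0
```

```bash
python3 go.py 642 -35 23 2.5; python3 - <<'E'
from h import *
p,d=snapshot("top");cv2.imwrite("pics/a1.png",cv2.resize(p[100:300,160:430],(800,593),interpolation=cv2.INTER_CUBIC)[...,::-1])
p,d=snapshot("scene");cv2.imwrite("pics/s1.png",cv2.resize(p[130:330,180:440],(780,600),interpolation=cv2.INTER_CUBIC)[...,::-1])
E
```

```text
t 3.45 pos [641.3 -37.1 128.8] th 2.5 | spin 0.0 shift x 2.1 y 0.8 z 105.8 | w 35.1 F 0.0 j6 1.36
```

View pics/a1.png

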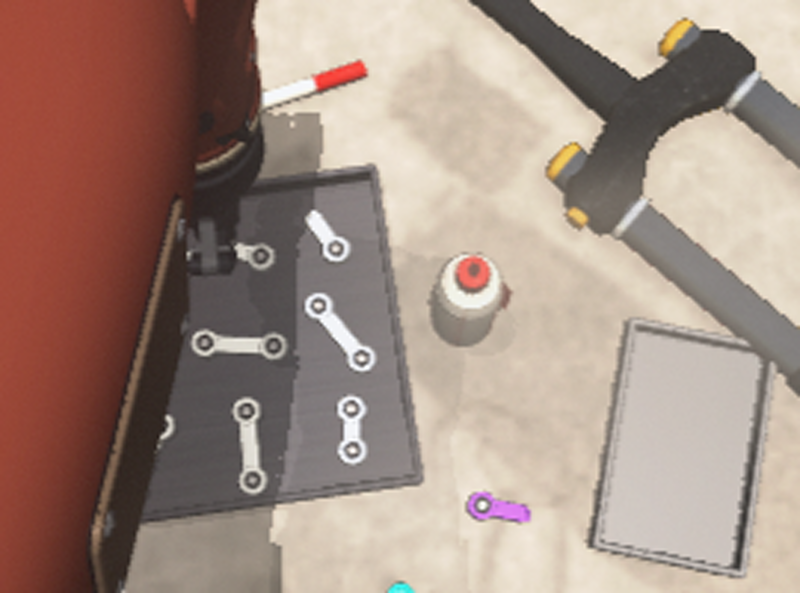

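The fingers are over the kink (crop about (210,245)), and the bent link's right eye shows at (260,256). I'm going down.

Emit:
jog_arm:
  plan:
    - [[2,0.8,25],0,0.41]
    - [[0,0,25],0,0.41]
    - [[0,0,25],0,0.41]
    - [[0,0,15],0,0.41]
    - [[0,0,9],0,0.41]
    - [[0,0,0],0,0.41]
    - [[0,0,0],0,0.41]

```text
t: 4.25
ee_pos: [643.3, -35.3, 30.9]
orientation: [[-0.046, 0.999, 0.002], [0.999, 0.046, -0.0], [-0.0, 0.002, -1.0]]
ft_force: [0.2, -0.0, 0.5]
gripper_width: 35.2
grasp_force: 0.0
```

```bash
python3 go.py 642 -35 22 2.5; python3 - <<'E'
from h import *
p,d=snapshot("scene");cv2.imwrite("pics/s2.png",cv2.resize(p[150:300,200:400],(800,600),interpolation=cv2.INTER_CUBIC)[...,::-1])
E
```

```text
t 4.25 pos [643.3 -35.3  30.9] th 2.6 | spin 0.1 shift x 0.4 y -1.2 z 8.9 | w 35.2 F 0.0 j6 1.36
```

View pics/s2.png

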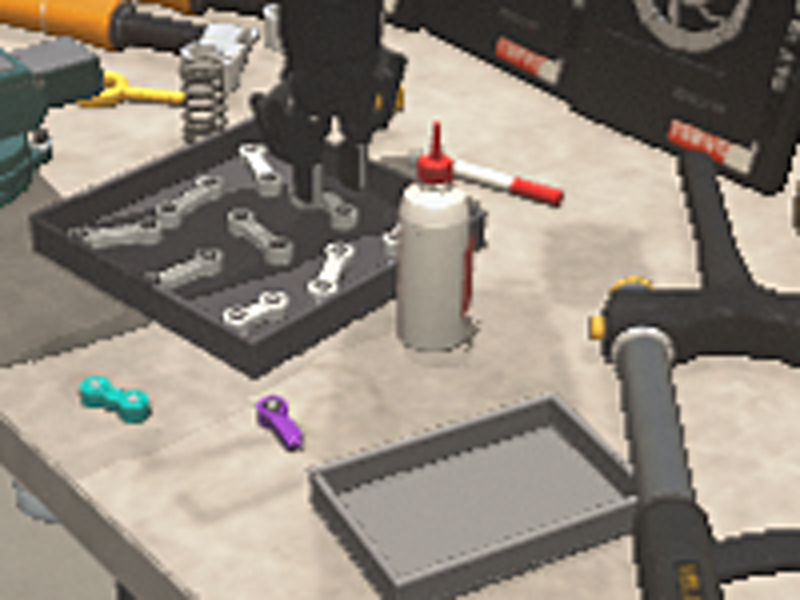

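The fingers at crop (308,185) and (355,165) straddle the kink. I'll go down the rest of the way and close.

Emit:
jog_arm:
  plan:
    - [[0,-1,5],0,0.41]
    - [[0,0,3.5],0,0.41]
    - [[0,0,0],0,0.41]
    - [[0,0,0],0,0.1]
    - [[0,0,0],0,0.1]
    - [[0,0,0],0,0.1]
    - [[0,0,0],0,0.1]
    - [[0,0,0],0,0.1]
    - [[0,0,0],0,0.1]

```text
t: 5.2
ee_pos: [641.2, -35.1, 20.9]
orientation: [[-0.046, 0.999, 0.0], [0.999, 0.046, -0.0], [-0.0, 0.0, -1.0]]
ft_force: [-0.2, 0.2, 2.1]
gripper_width: 13.7
grasp_force: 37.0
```

Emit:
jog_arm:
  plan:
    - [[0,0,-10],0,0.1]
    - [[0,0,-20],0,0.1]
    - [[0,0,-30],0,0.1]
    - [[0,0,-40],0,0.1]
    - [[0,0,-40],0,0.1]
    - [[0,0,-40],0,0.1]
    - [[0,0,0],0,0.1]
    - [[0,0,0],0,0.1]

```text
t: 6.0
ee_pos: [641.6, -35.2, 202.1]
orientation: [[-0.046, 0.999, 0.002], [0.999, 0.046, -0.0], [-0.001, 0.002, -1.0]]
ft_force: [0.5, 0.0, -1.4]
gripper_width: 13.5
grasp_force: 37.0
```

```bash
python3 go.py 492 -358 200 -12.4; python3 - <<'E'
from h import *
p,d=snapshot("scene");cv2.imwrite("pics/s3.png",cv2.resize(p[100:300,180:447],(800,600),interpolation=cv2.INTER_CUBIC)[...,::-1])
E
```

```text
t 6.0 pos [641.6 -35.2 202.1] th 2.6 | spin 15.0 shift x -347.4 y -76.8 z 2.1 | w 13.5 F 37.0 j6 1.36
```

View pics/s3.png

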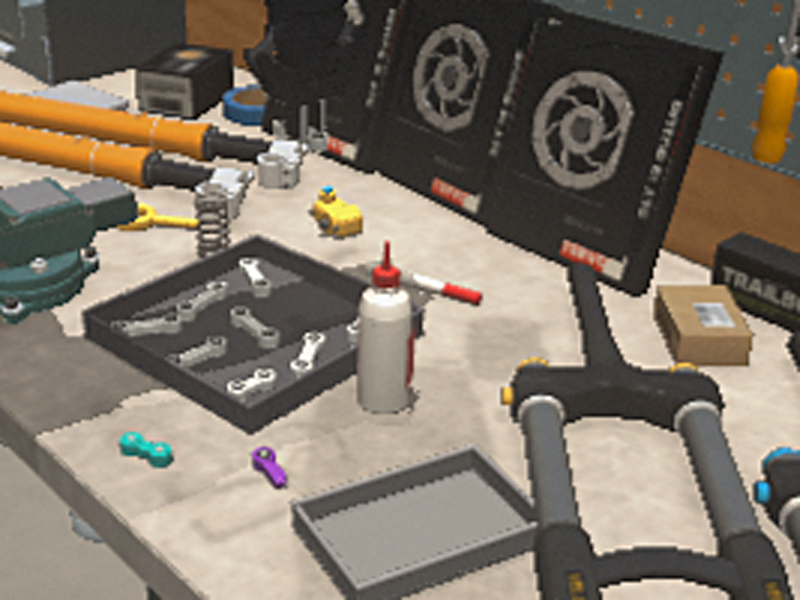

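The bent link is out of the parts tray and in the grip, with the bystanders and the other links undisturbed. I'll check clearance of the fork tubes near the reject tray.

```bash
python3 - <<'E'
from h import *
d=np.load("top.npy");P=cloud("top",d)
a=np.radians(-12.4);u=np.array([np.cos(a),np.sin(a)]);v=np.array([-u[1],u[0]])
f=(abs(P[...,2]-3.5)<4)&(d>0);m=np.zeros(d.shape,bool);m[205:295,360:420]=1
k=cv2.erode(((f)&m).astype(np.uint8),np.ones((3,3)))
n,L,S,C=cv2.connectedComponentsWithStats(k);i=L[250,388];q=P[L==i][:,:2].astype(np.float32);print("floor",cv2.minAreaRect(q))
X=(P[...,:2]-[492,-358])
for lo in (-150,-130,-110,-90,-75,-60):
  s=(X@v>lo)&(X@v<lo+18)&(P[...,2]>30)&(abs(X@u)<110)&(d>0)
  print(lo,s.sum(),[(int(b),int(P[...,2][s&(abs(X@u-b)<20)].max())) for b in range(-100,101,40) if (s&(abs(X@u-b)<20)).any()])
E
```

```text
floor ((517.9773559570312, -128.4759521484375), (2198.331787109375, 1115.16748046875), 88.99844360351562)
-150 297 [(20, 48), (60, 48), (100, 48)]
-130 332 [(20, 48), (60, 48), (100, 44)]
-110 192 [(20, 40), (60, 48), (100, 38)]
-90 186 [(60, 48), (100, 42)]
-75 152 [(60, 44), (100, 42)]
-60 143 [(-60, 30), (20, 32), (60, 42), (100, 42)]
```

Emit:
jog_arm:
  plan:
    - [[0,0,-5],3.75,0.1]
    - [[0,0,-5],3.75,0.1]
    - [[0,0,0],3.75,0.1]
    - [[0,0,0],3.75,0.1]
    - [[-34,-8,0],0,0.1]
    - [[-34,-8,0],0,0.1]
    - [[-34,-8,0],0,0.1]
    - [[-34,-8,0],0,0.1]
    - [[-34,-8,0],0,0.1]
    - [[-34,-8,0],0,0.1]

```text
t: 7.05
ee_pos: [548.9, -224.8, 209.1]
orientation: [[0.214, 0.977, -0.003], [0.977, -0.214, 0.001], [0.001, -0.003, -1.0]]
ft_force: [1.2, -0.1, -0.1]
gripper_width: 13.7
grasp_force: 37.0
```

```bash
python3 go.py 492 -357 120 -12.4;python3 - <<'E'
from h import *
d=np.load("top.npy");P=cloud("top",d)
f=((abs(P[...,2]-3.5)<4)&(d>0)).astype(np.uint8);m=np.zeros(d.shape,np.uint8)
cv2.fillPoly(m,[np.array([(376,212),(416,218),(407,290),(363,282)])],1)
q=P[(f&m)>0][:,:2].astype(np.float32);print(len(q),cv2.minAreaRect(q))
E
```

```text
t 7.05 pos [ 548.9 -224.8  209.1] th -12.3 | spin 0.1 shift x -141.4 y -27.2 z 89.1 | w 13.7 F 37.0 j6 1.27
3037 ((492.0282287597656, -363.0973815917969), (95.33879089355469, 157.07054138183594), 78.06969451904297)
```

Emit:
jog_arm:
  plan:
    - [[-36,-7,0],0,0.1]
    - [[-36,-7,0],0,0.1]
    - [[-36,-7,0],0,0.1]
    - [[-36,-6,20],0,0.1]
    - [[0,0,40],0,0.1]
    - [[0,0,40],0,0.1]
    - [[0,0,40],0,0.1]
    - [[0,0,20],0,0.1]
    - [[0,0,0],0,0.1]
    - [[0,0,0],0,0.1]

```text
t: 8.05
ee_pos: [492.9, -358.5, 50.3]
orientation: [[0.214, 0.977, -0.001], [0.977, -0.214, 0.001], [0.001, -0.002, -1.0]]
ft_force: [-0.7, -0.1, -1.0]
gripper_width: 13.5
grasp_force: 37.0
```

```bash
python3 go.py 492 -360 22 -12.4; python3 - <<'E'
from h import *
p,d=snapshot("scene");cv2.imwrite("pics/s4.png",cv2.resize(p[180:330,240:440],(800,600),interpolation=cv2.INTER_CUBIC)[...,::-1])
E
```

```text
t 8.05 pos [ 492.9 -358.5   50.3] th -12.3 | spin 0.1 shift x -1.6 y -0.6 z 28.3 | w 13.5 F 37.0 j6 1.04
```

View pics/s4.png

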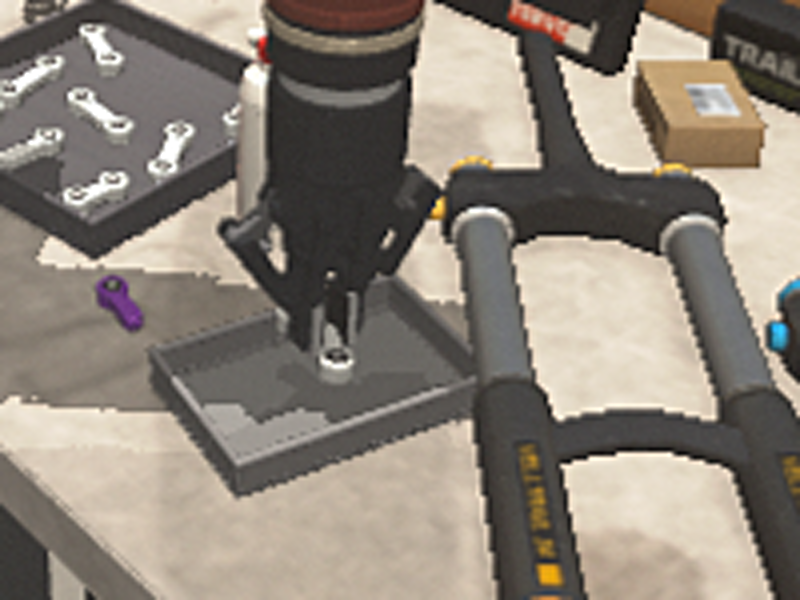

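The link is held level, with one eye visible at crop (335,362), above the middle of the reject tray. I'm setting it down.

Emit:
jog_arm:
  plan:
    - [[0,-1,10],0,0.1]
    - [[0,0,10],0,0.1]
    - [[0,0,5],0,0.1]
    - [[0,0,3],0,0.1]
    - [[0,0,0],0,0.1]
    - [[0,0,0],0,0.1]

```text
t: 8.7
ee_pos: [492.6, -358.9, 22.9]
orientation: [[0.214, 0.977, 0.0], [0.977, -0.214, -0.0], [-0.0, 0.0, -1.0]]
ft_force: [0.8, 0.5, -1.4]
gripper_width: 13.4
grasp_force: 37.0
```

Emit:
jog_arm:
  plan:
    - [[0,0,1.5],0,0.1]
    - [[0,0,0],0,0.1]
    - [[0,0,0],0,0.35]
    - [[0,0,0],0,0.35]
    - [[0,0,0],0,0.35]
    - [[0,0,-10],0,0.35]
    - [[0,0,-30],0,0.38]
    - [[0,0,-40],0,0.41]
    - [[0,0,-50],0,0.41]
    - [[0,0,-50],0,0.41]
    - [[0,0,0],0,0.41]
    - [[0,0,0],0,0.41]

```text
t: 9.9
ee_pos: [493.1, -359.3, 203.4]
orientation: [[0.214, 0.977, 0.003], [0.977, -0.214, -0.002], [-0.002, 0.003, -1.0]]
ft_force: [-0.8, -0.4, -0.5]
gripper_width: 35.1
grasp_force: 0.0
```

```bash
python3 go.py 508 -123 200 -90; python3 go.py 651 -106 200 -54.6
```

```text
t 9.9 pos [ 493.1 -359.3  203.4] th -12.3 | spin 77.7 shift x 14.9 y -236.3 z 3.4 | w 35.1 F 0.0 j6 1.04
t 9.9 pos [ 493.1 -359.3  203.4] th -12.3 | spin 42.3 shift x 275.5 y -115.0 z 3.4 | w 35.1 F 0.0 j6 1.04
```

Emit:
jog_arm:
  plan:
    - [[0,0,0],7.8,0.41]
    - [[0,0,0],7.8,0.41]
    - [[0,0,0],7.8,0.41]
    - [[0,0,0],7.8,0.41]
    - [[0,0,0],7.8,0.41]
    - [[0,0,0],7.8,0.41]
    - [[0,0,0],7.8,0.41]
    - [[0,0,0],7.8,0.41]
    - [[0,0,0],7.8,0.41]
    - [[0,0,0],7.5,0.41]

```text
t: 10.9
ee_pos: [491.6, -358.0, 199.7]
orientation: [[1.0, -0.006, -0.002], [-0.006, -1.0, 0.002], [-0.002, -0.002, -1.0]]
ft_force: [-0.3, -0.8, -0.3]
gripper_width: 34.8
grasp_force: 0.0
```

Emit:
jog_arm:
  plan:
    - [[2,-39,0],0,0.41]
    - [[2,-39,0],0,0.41]
    - [[2,-39,0],0,0.41]
    - [[3,-39,0],0,0.41]
    - [[3,-40,0],0,0.41]
    - [[3,-40,0],0,0.41]
    - [[0,0,40],0,0.41]
    - [[0,0,40],0,0.41]
    - [[0,0,0],0,0.41]
    - [[0,0,0],0,0.41]

```text
t: 11.9
ee_pos: [506.7, -122.5, 121.0]
orientation: [[1.0, -0.001, -0.003], [-0.001, -1.0, 0.001], [-0.003, -0.001, -1.0]]
ft_force: [-0.2, 0.4, 0.5]
gripper_width: 35.1
grasp_force: 0.0
```

```bash
python3 go.py 508 -123 22 -90; python3 - <<'E'
from h import *
p,d=snapshot("top");cv2.imwrite("pics/a5.png",cv2.resize(p[150:310,220:430],(787,600),interpolation=cv2.INTER_CUBIC)[...,::-1])
P=cloud("top",d)
s=(P[...,2]>9)&(P[...,2]<20)&(abs(P[...,0]-492)<70)&(abs(P[...,1]+360)<40)
print("bent in reject",s.sum(),P[s].mean(0).round(),P[s].min(0).round(),P[s].max(0).round())
E
```

```text
t 11.9 pos [ 506.7 -122.5  121. ] th -90.1 | spin -0.1 shift x 1.3 y 0.5 z 99.0 | w 35.1 F 0.0 j6 2.77
bent in reject 245 [ 487. -359.   15.] [ 423. -400.    9.] [ 555. -320.   20.]
```

View pics/a5.png

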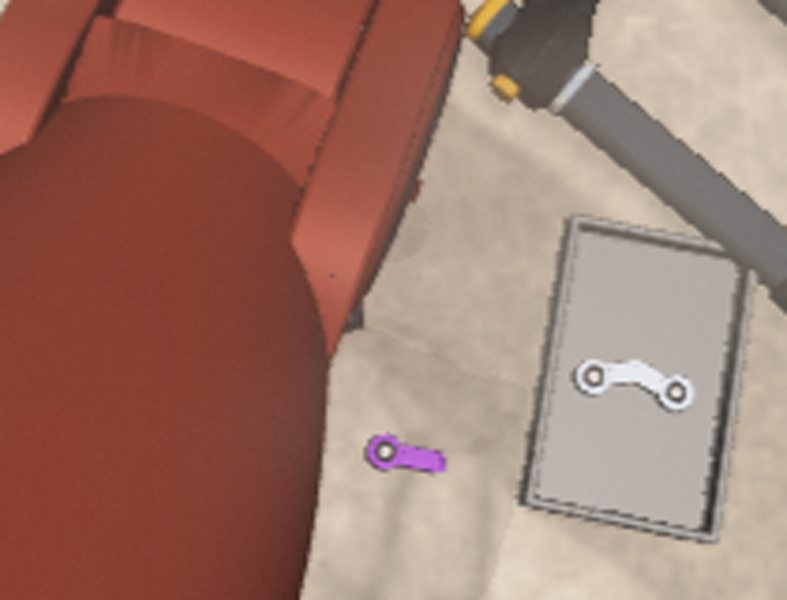

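The bent link lies flat in the middle of the reject tray (crop (635,380)). Going down on the short link.

Emit:
jog_arm:
  plan:
    - [[1.3,0.5,25],0,0.41]
    - [[0,0,25],0,0.41]
    - [[0,0,25],0,0.41]
    - [[0,0,15],0,0.41]
    - [[0,0,5],0,0.41]
    - [[0,0,3],0,0.41]
    - [[0,0,0],0,0.41]
    - [[0,0,0],0,0.41]

```text
t: 12.75
ee_pos: [509.8, -123.6, 24.4]
orientation: [[1.0, -0.001, 0.002], [-0.001, -1.0, -0.001], [0.002, 0.001, -1.0]]
ft_force: [-0.1, 0.4, 0.7]
gripper_width: 34.8
grasp_force: 0.0
```

Emit:
jog_arm:
  plan:
    - [[-1.5,0,3],0,0.41]
    - [[0,0,0],0,0.41]
    - [[0,0,0],0,0.1]
    - [[0,0,0],0,0.1]
    - [[0,0,0],0,0.1]
    - [[0,0,0],0,0.1]
    - [[0,0,0],0,0.1]
    - [[0,0,0],0,0.1]

```text
t: 13.55
ee_pos: [507.6, -123.3, 20.5]
orientation: [[1.0, -0.001, 0.0], [-0.001, -1.0, -0.0], [0.0, 0.0, -1.0]]
ft_force: [-0.1, 1.1, 4.9]
gripper_width: 14.8
grasp_force: 37.1
```

Emit:
jog_arm:
  plan:
    - [[0,0,-10],0,0.1]
    - [[0,0,-20],0,0.1]
    - [[0,0,-30],0,0.1]
    - [[0,0,-30],0,0.1]
    - [[0,0,-30],0,0.1]
    - [[0,0,-30],0,0.1]
    - [[0,0,-30],6,0.1]
    - [[0,0,0],6,0.1]
    - [[0,0,0],0,0.1]
    - [[0,0,0],0,0.1]

```text
t: 14.55
ee_pos: [507.1, -123.1, 200.1]
orientation: [[0.979, -0.206, -0.001], [-0.206, -0.979, 0.0], [-0.001, -0.0, -1.0]]
ft_force: [-0.6, -0.5, -1.2]
gripper_width: 14.8
grasp_force: 37.0
```

```bash
python3 go.py 443 -350 120 -102.3
```

```text
t 14.55 pos [ 507.1 -123.1  200.1] th -101.9 | spin 0.4 shift x -14.3 y 235.3 z 80.1 | w 14.8 F 37.0 j6 2.97
```

Emit:
jog_arm:
  plan:
    - [[-2,39,0],0,0.1]
    - [[-2,39,0],0,0.1]
    - [[-2,39,0],0,0.1]
    - [[-2,39,0],0,0.1]
    - [[-3,39,0],0,0.1]
    - [[-3,40,20],0.4,0.1]
    - [[0,0,40],0,0.1]
    - [[0,0,40],0,0.1]
    - [[0,0,40],0,0.1]
    - [[0,0,15],0,0.1]
    - [[0,0,0],0,0.1]
    - [[0,0,0],0,0.1]

```text
t: 15.75
ee_pos: [444.6, -350.0, 45.3]
orientation: [[0.977, -0.214, -0.001], [-0.214, -0.977, 0.001], [-0.001, -0.0, -1.0]]
ft_force: [0.1, -0.5, 0.1]
gripper_width: 14.5
grasp_force: 37.1
```

```bash
python3 go.py 443 -350 22 -102.3
```

```text
t 15.75 pos [ 444.6 -350.    45.3] th -102.4 | spin -0.1 shift x -1.5 y 0.3 z 23.3 | w 14.5 F 37.1 j6 2.56
```

Emit:
jog_arm:
  plan:
    - [[-1.5,0,10],0,0.1]
    - [[0,0,8],0,0.1]
    - [[0,0,4],0,0.1]
    - [[0,0,1.5],0,0.1]
    - [[0,0,0],0,0.1]
    - [[0,0,0],0,0.1]

```text
t: 16.35
ee_pos: [443.4, -350.0, 22.0]
orientation: [[0.977, -0.216, 0.0], [-0.216, -0.977, -0.0], [0.0, 0.0, -1.0]]
ft_force: [-0.0, -0.6, -1.0]
gripper_width: 14.9
grasp_force: 37.1
```

Emit:
jog_arm:
  plan:
    - [[0,0,1],0,0.1]
    - [[0,0,0],0,0.1]
    - [[0,0,0],0,0.38]
    - [[0,0,0],0,0.38]
    - [[0,0,0],0,0.38]
    - [[0,0,-10],0,0.38]
    - [[0,0,-30],0,0.38]
    - [[0,0,-40],0,0.41]
    - [[0,0,-50],0,0.41]
    - [[0,0,-50],0,0.41]
    - [[0,0,0],0,0.41]
    - [[0,0,0],0,0.41]

```text
t: 17.55
ee_pos: [443.8, -350.4, 202.8]
orientation: [[0.976, -0.216, 0.002], [-0.216, -0.976, -0.002], [0.003, 0.002, -1.0]]
ft_force: [-0.5, 0.1, -0.8]
gripper_width: 35.7
grasp_force: 0.0
```

```bash
python3 go.py 651 -106 200 -54.6
```

```text
t 17.55 pos [ 443.8 -350.4  202.8] th -102.4 | spin -47.8 shift x 310.5 y -79.2 z 2.8 | w 35.7 F 0.0 j6 2.56
```

Emit:
jog_arm:
  plan:
    - [[0,0,-8],-8,0.41]
    - [[0,0,-8],-8,0.41]
    - [[0,0,0],-8,0.41]
    - [[0,0,0],-8,0.41]
    - [[0,0,0],-8,0.41]
    - [[0,0,0],-7.8,0.41]
    - [[38,-10,0],0,0.41]
    - [[38,-10,0],0,0.41]
    - [[38,-10,0],0,0.41]
    - [[38,-10,0],0,0.41]
    - [[38,-10,0],0,0.41]
    - [[38,-10,0],0,0.41]

```text
t: 18.75
ee_pos: [594.4, -167.3, 215.3]
orientation: [[0.816, 0.579, -0.003], [0.579, -0.816, 0.001], [-0.002, -0.002, -1.0]]
ft_force: [0.0, -1.0, 0.4]
gripper_width: 35.0
grasp_force: 0.0
```

```bash
python3 go.py 656.5 -102 120 -54.6
```

```text
t 18.75 pos [ 594.4 -167.3  215.3] th -54.7 | spin -0.1 shift x 88.4 y -17.3 z 95.3 | w 35.0 F 0.0 j6 2.13
```

Emit:
jog_arm:
  plan:
    - [[30,-6,0],0,0.41]
    - [[30,-6,0],0,0.41]
    - [[28,-5,0],0,0.41]
    - [[0,0,30],0,0.41]
    - [[0,0,35],0,0.41]
    - [[0,0,35],0,0.41]
    - [[0,0,30],0,0.41]
    - [[0,0,30],0,0.41]
    - [[0,0,0],0,0.41]
    - [[0,0,0],0,0.41]

```text
t: 19.75
ee_pos: [655.5, -104.0, 56.2]
orientation: [[0.816, 0.579, -0.002], [0.579, -0.816, 0.001], [-0.002, -0.002, -1.0]]
ft_force: [0.6, 0.6, -0.1]
gripper_width: 35.0
grasp_force: 0.0
```

```bash
python3 go.py 656.5 -102 21.5 -54.6; python3 - <<'E'
from h import *
p,d=snapshot("top");cv2.imwrite("pics/a6.png",cv2.resize(p[140:300,220:430],(787,600),interpolation=cv2.INTER_CUBIC)[...,::-1])
E
```

```text
t 19.75 pos [ 655.5 -104.    56.2] th -54.7 | spin -0.1 shift x 1.9 y -1.1 z 34.7 | w 35.0 F 0.0 j6 2.26
```

View pics/a6.png

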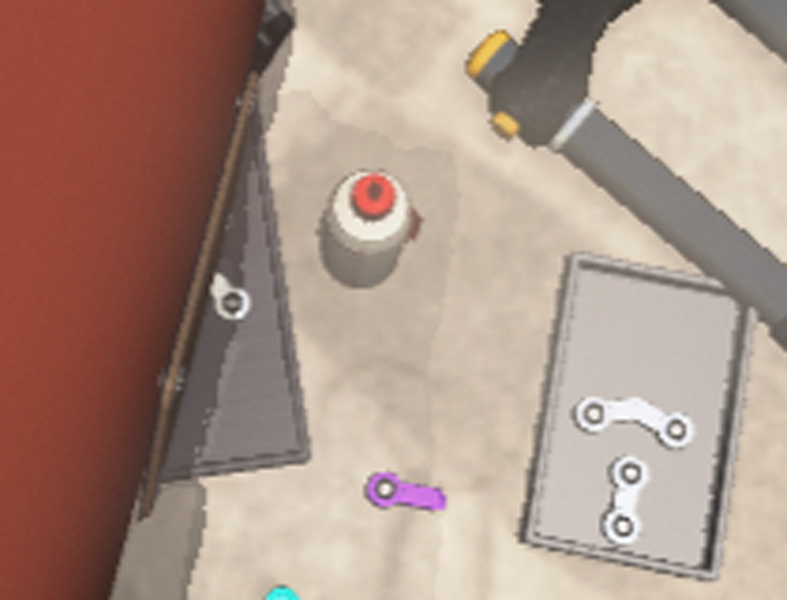

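The bent link (crop (635,415)) and the short link (crop (626,500)) lie apart in the reject tray, and the bottle hasn't moved. Going down on the broken link.

Emit:
jog_arm:
  plan:
    - [[2,-1,15],0,0.41]
    - [[0,0,12],0,0.41]
    - [[0,0,5],0,0.41]
    - [[0,0,2],0,0.41]
    - [[0,0,0],0,0.41]
    - [[0,0,0],0,0.1]
    - [[0,0,0],0,0.1]
    - [[0,0,0],0,0.1]
    - [[0,0,0],0,0.1]
    - [[0,0,0],0,0.1]
    - [[0,0,0],0,0.1]

```text
t: 20.9
ee_pos: [657.8, -102.4, 23.3]
orientation: [[0.816, 0.579, 0.001], [0.579, -0.816, -0.0], [0.0, 0.001, -1.0]]
ft_force: [-0.5, -0.5, 5.4]
gripper_width: 10.6
grasp_force: 41.1
```

Emit:
jog_arm:
  plan:
    - [[0,0,-10],0,0.05]
    - [[0,0,-20],0,0.05]
    - [[0,0,-30],0,0.05]
    - [[0,0,-35],0,0.05]
    - [[0,0,-35],0,0.05]
    - [[0,0,-35],0,0.05]
    - [[0,0,-30],0,0.05]
    - [[0,0,0],0,0.05]
    - [[0,0,0],0,0.05]

```text
t: 21.8
ee_pos: [657.6, -102.3, 218.5]
orientation: [[0.816, 0.579, 0.001], [0.579, -0.816, -0.0], [0.001, 0.001, -1.0]]
ft_force: [-0.2, 0.3, -1.4]
gripper_width: 10.5
grasp_force: 40.4
```

```bash
python3 go.py 549 -373 215 -102.3
```

```text
t 21.8 pos [ 657.6 -102.3  218.5] th -54.7 | spin 47.6 shift x -48.5 y 287.6 z 3.5 | w 10.5 F 40.4 j6 2.26
```

Emit:
jog_arm:
  plan:
    - [[-31,20,0],0,0.05]
    - [[-31,20,0],0,0.05]
    - [[-31,20,0],0,0.05]
    - [[-31,20,0],0,0.05]
    - [[-31,20,0],0,0.05]
    - [[-30,19,0],0,0.05]
    - [[-30,19,0],0,0.05]
    - [[-30,19,0],0,0.05]
    - [[0,0,0],8,0.05]
    - [[0,0,0],8,0.05]
    - [[0,0,0],8,0.05]
    - [[0,0,0],8,0.05]

```text
t: 23.0
ee_pos: [547.6, -371.6, 216.0]
orientation: [[0.999, 0.052, -0.002], [0.052, -0.999, 0.002], [-0.002, -0.002, -1.0]]
ft_force: [-0.6, 0.4, -1.6]
gripper_width: 10.3
grasp_force: 40.4
```

Emit:
jog_arm:
  plan:
    - [[0,0,0],8,0.05]
    - [[0,0,30],7.6,0.05]
    - [[0,0,40],0,0.05]
    - [[0,0,40],0,0.05]
    - [[0,0,40],0,0.05]
    - [[0,0,0],0,0.05]
    - [[0,0,0],0,0.05]

```text
t: 23.7
ee_pos: [547.7, -371.4, 67.3]
orientation: [[0.977, -0.212, -0.002], [-0.212, -0.977, 0.002], [-0.002, -0.001, -1.0]]
ft_force: [0.6, -0.5, 0.8]
gripper_width: 10.3
grasp_force: 40.4
```

```bash
python3 go.py 548 -372 23.5 -102.3; python3 - <<'E'
from h import *
p,d=snapshot("scene");cv2.imwrite("pics/s7.png",cv2.resize(p[180:330,240:440],(800,600),interpolation=cv2.INTER_CUBIC)[...,::-1])
E
```

```text
t 23.7 pos [ 547.7 -371.4   67.3] th -102.3 | spin 0.0 shift x 0.4 y 0.5 z 43.8 | w 10.3 F 40.4 j6 2.65
```

View pics/s7.png

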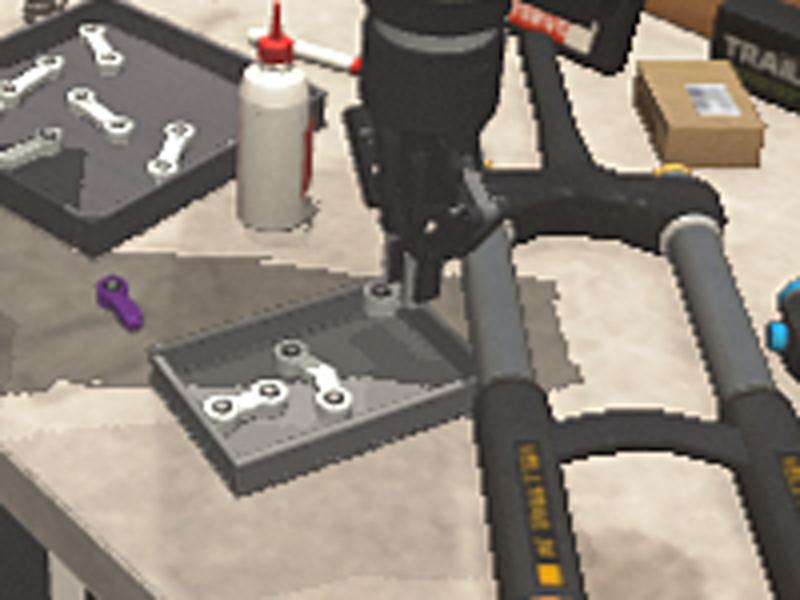

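All fine so far: the broken link is held level, with its eye at crop (380,295). The gripper knuckle at crop (490,220) comes close to the fork tube, so I'll set the link down 18 mm further from it.

Emit:
jog_arm:
  plan:
    - [[-3,-18,0],0,0.05]
    - [[0,0,15],0,0.05]
    - [[0,0,12],0,0.05]
    - [[0,0,8],0,0.05]
    - [[0,0,5],0,0.05]
    - [[0,0,3],0,0.05]
    - [[0,0,0],0,0.05]
    - [[0,0,0],0,0.05]

```text
t: 24.55
ee_pos: [549.6, -354.1, 25.1]
orientation: [[0.977, -0.212, 0.0], [-0.212, -0.977, -0.0], [0.0, 0.0, -1.0]]
ft_force: [-0.3, 1.0, -0.2]
gripper_width: 10.6
grasp_force: 40.4
```

Emit:
jog_arm:
  plan:
    - [[0,0,1.8],0,0.05]
    - [[0,0,0],0,0.05]
    - [[0,0,0],0,0.05]
    - [[0,0,0],0,0.3]
    - [[0,0,0],0,0.3]
    - [[0,0,0],0,0.3]
    - [[0,0,-10],0,0.3]
    - [[0,0,-30],0,0.3]
    - [[0,0,-40],0,0.3]
    - [[0,0,-50],0,0.3]
    - [[0,0,-50],0,0.3]
    - [[0,0,0],0,0.3]

```text
t: 25.75
ee_pos: [552.2, -356.1, 211.7]
orientation: [[0.977, -0.212, 0.009], [-0.212, -0.977, -0.008], [0.011, 0.006, -1.0]]
ft_force: [0.6, -0.4, -0.8]
gripper_width: 25.8
grasp_force: 0.0
```

Emit:
jog_arm:
  plan:
    - [[-40,0,0],0,0.3]
    - [[-40,0,0],0,0.3]
    - [[-40,20,0],0,0.3]
    - [[-40,20,0],0,0.3]
    - [[-40,20,0],0,0.3]
    - [[-40,20,0],0,0.3]
    - [[0,0,0],0,0.3]
    - [[0,0,0],0,0.3]

```text
t: 26.55
ee_pos: [297.3, -381.6, 203.8]
orientation: [[0.977, -0.214, 0.001], [-0.214, -0.977, -0.001], [0.001, 0.001, -1.0]]
ft_force: [0.1, 0.1, 0.8]
gripper_width: 25.3
grasp_force: 0.0
```

```bash
python3 - <<'E'
from h import *
p,d=snapshot("top");cv2.imwrite("pics/a8.png",cv2.resize(p[110:310,150:417],(800,599),interpolation=cv2.INTER_CUBIC)[...,::-1])
P=cloud("top",d);q=np.load("topimg.npy")
u=np.array([np.cos(-.213),np.sin(-.213)]);X=P[...,:2]-[492,-360];a=X@u;b=X@[-u[1],u[0]]
s=((P[...,2]>9)&(P[...,2]<25)&(abs(a)<74)&(abs(b)<44)).astype(np.uint8)
n,L,S,C=cv2.connectedComponentsWithStats(s)
for i in range(1,n):
    if S[i,4]>15: m=L==i;print(S[i,4],"local",a[m].mean().round(),b[m].mean().round(),"z",np.percentile(P[m][:,2],[10,50,90]).round(1))
print("changed px in tray",int(((np.abs(p.astype(int)-q).max(-1)>60))[165:270,190:292].sum()))
E
```

```text
140 local 45.0 19.0 z [11.8 15.1 17.4]
232 local -4.0 2.0 z [12.6 15.3 17.9]
179 local -50.0 1.0 z [12.8 15.1 17.7]
changed px in tray 325
```

View pics/a8.png

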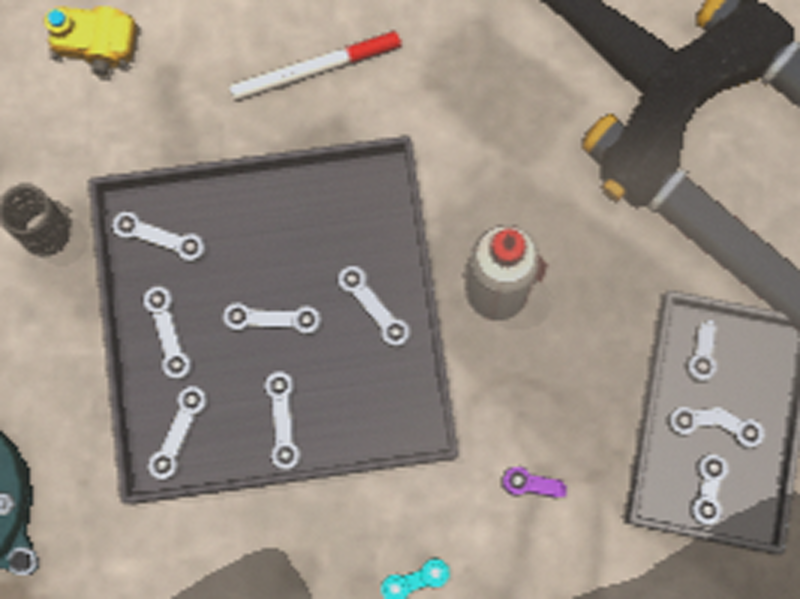

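The three rejects lie flat and apart in the reject tray (crop (705,350), (715,420), (710,490)). The six sound links and the bystanders are where they were, and the robot is clear of everything.

```bash
python3 -c "
from bench import job;print(job.job_done())"
```

```text
the job is handed in; nothing more can be done
None
```

The short, bent and broken links lie flat and apart on the reject tray's floor, the six sound links and the bystanders look unmoved in the last picture, and the job is handed in at about 27 s (no verdict was returned).

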